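# Pop open the turbidity meter and load a sample vial

## Task

Open the bench turbidity meter by pressing firmly down on the ribbed pad at the front of its hood until the push-to-release latch lets go, without forcing it past its stop; then get out of the way at once so that the hood springs fully open untouched. Then set the glass vial that stands to the left of the meter upright in the sample well, all the way down without ramming it, let go, and leave the hood open and alone. Do not knock over the vial or disturb the things standing around.

Things in the scene. Friction and masses are not known exactly. Their poses are not given: they have to be found in the camera images.
- meter: Bench turbidity meter, fixed: white block 104 mm deep (x) by 108 wide (y), top face 50 mm above the worktop, covered by a grey hood (top 96 mm high, spanning x -64 to +56, y -62 to +62 mm); on its front (-x) a console up to 34 mm high, out to x = -114 mm. Origin on the worktop under the sample well's axis; x to the back (hinge side), z up.
- press_pad (a point): Centre of the ribbed black press pad (24 mm in x, 40 mm in y, flush) on the hood's flat top near its front edge, 46 mm in front of the well's axis, 106 mm from the hinge; closed, 96 mm above the worktop. Press here, straight down, with about 15 N and slowly; nearer the hinge it takes more force. It moves with the hood; frame as the meter's while closed.
- lid (a joint): Hood angle, rad: 0 closed and latched, negative pressed in, 2.1 fully open, leaning back. The latch lets go once the pad has been pressed in 3 to 5 mm (differs between starts, cannot be seen), which takes 6 to 12 N; firm stop at 5.3 mm (-0.05), felt as a steep rise above about 12 N; over 28 N damages it. If pressed too little it stays at 0 when let go: press again.
- hood_hinge (a point): Middle of the hood's hinge line, which runs along the meter's y, 60 mm behind the well's axis, 46 mm above the worktop. After a full press, once let go, spring and damper swing the hood up and back about it: first 0.6 rad/s (the pad rises about 70 mm/s), fully open after about 4 s. From 0.4 rad on the robot must not touch the hood.
- vial_mid (a point): Centre (half-way up) of the glass sample vial with black screw cap, 27 mm diameter, 62 mm tall, about 25 g, the only one standing on the worktop to the left of the meter (larger y; the vials at the far back are not meant): 31 mm above its underside; z is the vial's axis.
- well_mouth (a point): Centre of the mouth of the round sample well in the top face of the block, 50 mm above the worktop, uncovered when the hood is open. Well 30 mm diameter, 26 mm deep, with a small chamfer. A fully seated vial stands 36 mm out of it. Axes as the meter's.
- well_floor (a point): Centre of the flat floor of the sample well, 24 mm above the worktop, 26 mm below the mouth. Axes as the meter's. Lower the vial softly: more than 20 N between vial and meter breaks it.
- jar: Bystander, loose: grey-green sample jar with black lid, 68 mm diameter, 106 mm tall, right of the meter; origin at its underside. Leave it where it is.
- small_beaker: Bystander, loose: small glass beaker, 56 x 62 mm, 62 mm tall, farther back; origin at its underside. Leave it where it is.
- timer: Bystander, loose: white timer with a small display, 58 x 66 mm, 19 mm high, near the front edge; origin at its underside. Leave it where it is.
- dropper: Bystander, loose: brown dropper bottle, 38 mm diameter, 106 mm tall, farther back on the left; origin at its underside. Leave it where it is.
Mind the look-alikes: they are no part of the job. Of the things like the part that bears vial_mid, leave any that is orange; of the rest the smaller one is meant.

How it is judged:
On the way, in this order (a step that is already met when the one before it is completed fails the run):
1. the hood is pressed in at its front by at least about 2 mm (value of joint lid below -0.02 rad), for 0.02 s.
2. the hood has sprung open past 1.8 rad and the robot is clear of it (value of joint lid above 1.8 rad and contact force between each of the fingers, the arm and lid below 0.5 N), for 0.2 s.
3. the vial stands on the floor of the well (horizontal distance between vial_mid and well_mouth below 0.004 m and z of vial_mid in the frame of well_floor below 0.034 m), for 0.2 s.
At the end, for the whole second after the job is handed in: The vial stands upright (within 0.15 rad) and at rest on the floor of the sample well (centre within 4 mm of the well's axis, underside within 3 mm of the floor), released, and the hood stands open past 1.8 rad (all of step 3 and z of vial_mid in the frame of well_floor above 0.027 m and angle between vial_mid's own z axis and vertical below 0.15 rad and linear speed of vial below 0.02 m/s and value of joint lid above 1.8 rad); the robot touches nothing.
It fails at once if the hood is pressed or pulled with more than 28 N (contact force between any of the fingers, the arm and lid above 28 N).
It fails at once if the robot touches the hood after it has swung up beyond 0.4 rad (value of joint lid above 0.4 rad and contact force between any of the fingers, the arm and lid above 0.5 N).
It fails at once if the vial is rammed against the meter with more than 20 N (contact force between vial and meter above 20 N).
It fails at once if the vial is tipped over (angle between vial_mid's own z axis and vertical above 0.8 rad).
It fails at once if a thing standing around is moved by more than 20 mm (distance of any of jar, small_beaker, timer, dropper from where it was at the start of the episode above 0.02 m).
It also fails if it takes over 51 s, if anything falls off the work surface, if the arm or the gripper's body presses on something with over 40 N, if the wrist force passes 120 N, or if a joint passes its speed limit or range.

## Robot

A 7-joint arm with a two-finger parallel gripper is mounted at the origin on a cart in front of the work surface, level with it; the furniture and walls round the work are solid. World frame = base frame: x ahead of the robot, y to its left, z up, the work surface at z = 0. Lengths are in m, angles in rad, forces in N, time in s.
With the tool pointing down it reaches from about 0.425 to 0.875 m from the base axis. Payload 4.7 kg.
Tool frame: the origin (TCP) lies on the centre line of the jaws, within the pads' length; the fingertips stand 19 mm ahead of it and the grasp point (between the pads) is the TCP (ctrl.nose_length is the distance from the TCP to the fingertips, in m); z points along the fingers, x is the direction in which the jaws open and shut, and the axes are right-handed (so a half turn about z gives the same grasp; the last joint's range is limited). The gripper opens to 87 mm and grips with 3 to 60 N. Pads are 19 mm wide; open, the fingers measure 117 mm over their backs; the gripper's body (75 mm by 190 mm) begins 51 mm behind the grasp point.
Start: joints at [-1.269, 0.321, -0.07, 1.45, 0.023, 1.371, -0.057], TCP at [0.185, 0.623, 0.242] pointing down, gripper open.
Joint ranges: [-2.86, 2.86], [-0.3, 2.09], [-1.38, 1.24], [0.06, 2.45], [-1.56, 4.7], [0.09, 2.05], [-2.69, 2.69]. Speed limits (rad/s): [2.57, 2.57, 3.14, 3.14, 3.14, 3.14, 3.14].

## Interface

Orientations are given as a rotation vector (axis times angle).
In Python, from bench import ctrl gives the robot as it stands. The module is installed in compiled form; this text tells all that it offers.
- The arm moves only by the shell command python3 -m crank 'ROWS' [OPENING] [FORCE]. ROWS is a JSON object of lists of equal length, an entry for each row: "dp": the shift along the tool's x, y, z in cm, a list of three; "delta_rot": the turn, a rotation vector about the tool's x, y, z in rad, a list of three. In form: {"dp": [[x, y, z], ...], "delta_rot": [[rx, ry, rz], ...]}. A call has exactly 8 rows; each row shifts and turns the commanded pose from where the row before left it, along the tool's axes as they then stand; what a row does not reach is not made up. A row lasts 1/10 s, in which the tool goes at most 50 mm and 8.59 degrees, less where a joint would pass 70% of its speed; a pose out of reach is approached as far as the arm can. A call with a gripper value outside its range is refused whole. OPENING is the finger opening in cm, from 0 to 8.7, set as the call begins (- or left out, the last holds). The fingers move at their own pace and stop on an object; FORCE is the grip in N (left out, the last holds). Time passes only in rows, so rows that do not move let the fingers close, or fill a call up. It gives the time, the measured TCP pose, the force and the opening at its end, in the units of the state.
- ctrl.get_state(): the state, without advancing time (a new reading comes with each control period).
- ctrl.get_image(name): name is "side" or "top"; returns the picture (384x512x3 uint8, blue, green, red); there is no depth.
- ctrl.camera_info(name): a dict with "camera_matrix" (3x3 intrinsics, pixels), "xyz" and "orientation" of the camera in the world. Camera axes: x right, y down, z forward; pixel columns grow to the right and rows downward; lengths in m; the calibration is good to about 2 mm. A picture is of the moment at which its call begins. camera_info takes no time and is no camera call.
- ctrl.close_job(): hands the job in, once; it reports no verdict.
The state is a dict: "time": time; "joint_positions": joint angles; "qd": joint speeds; "joint_torque": joint torques, N m; "position": TCP position; "tool_rot": TCP orientation; "ft_force": force on the tool from outside, world axes, zero at the start; "torque": the same for the moment, N m; "grip_width": opening from 0.0 (shut) to 1.0 (fully open).
Only numpy, scipy, OpenCV 4.12 (cv2) and the standard library are available. Lean on these libraries where they do the work, as an engineer would, in place of code of your own. Each camera call takes 0.05 s, during which the arm holds its last target.

## Working session

There is one attempt and no reset: what is moved stays moved. The work goes in short steps, Python scripts to look and compute and a shell command to move; the robot and the scene stay as the last step left them, time stands still between calls to the robot, and variables do not carry over. Pictures are saved under pics/ and viewed, and the job is handed in when it is done.

```bash
mkdir -p pics
cat > h.py <<'E'
import numpy as np,cv2
from scipy.spatial.transform import Rotation as R
from bench import ctrl
def cam(n):
    c=ctrl.camera_info(n);K=np.array(c["camera_matrix"]);o=np.array(c["orientation"])
    M=o if o.shape==(3,3) else R.from_rotvec(o).as_matrix()
    return K,np.array(c["xyz"]),M
def ray(n,u,v):
    K,p,M=cam(n);d=M@np.linalg.solve(K,[u,v,1.]);return p,d
def plane(n,u,v,z):
    p,d=ray(n,u,v);return p+d*(z-p[2])/d[2]
def proj(n,P):
    K,p,M=cam(n);q=K@(M.T@(np.array(P)-p));return q[:2]/q[2]
E
python3 - <<'E'
from h import *
for n in("side","top"):
    cv2.imwrite(f"pics/{n}0.png",ctrl.get_image(n));print(ctrl.camera_info(n))
print(ctrl.get_state())
E
```

```text
{'camera_matrix': array([[485.87518008,   0.        , 248.81637962],
       [  0.        , 485.87518008, 188.89383883],
       [  0.        ,   0.        ,   1.        ]]), 'xyz': array([-0.53789512, -0.37350803,  0.93537509]), 'orientation': array([-1.85605278,  1.33790475, -0.66958267])}
{'camera_matrix': array([[392.89005253,   0.        , 251.89420109],
       [  0.        , 392.89005253, 189.35523853],
       [  0.        ,   0.        ,   1.        ]]), 'xyz': array([ 0.38454895, -0.01550411,  1.4354176 ]), 'orientation': array([-2.16208049,  2.17236622, -0.13242596])}
{'time': 0.1, 'joint_positions': array([-1.26889834,  0.32176792, -0.0700666 ,  1.45157299,  0.02265596,
        1.37079532, -0.05691385]), 'qd': array([ 0.00035917, -0.0030467 , -0.00135508, -0.00287594, -0.00085999,
        0.00126815, -0.00101752]), 'joint_torque': array([-4.15103332e-04, -4.92572057e+01, -4.05846946e-01, -3.13400960e+01,
       -6.43736799e-02,  3.94300232e-02,  6.30687396e-05]), 'position': array([0.18443773, 0.62279374, 0.24054833]), 'tool_rot': array([ 2.51609554e+00,  1.87922953e+00, -2.05803114e-03]), 'ft_force': array([ 0.1673208 , -0.03172521, -0.69120142]), 'torque': array([ 0.01496453, -0.03237523, -0.02056187]), 'grip_width': 0.9985847720643833}
```

View pics/side0.png

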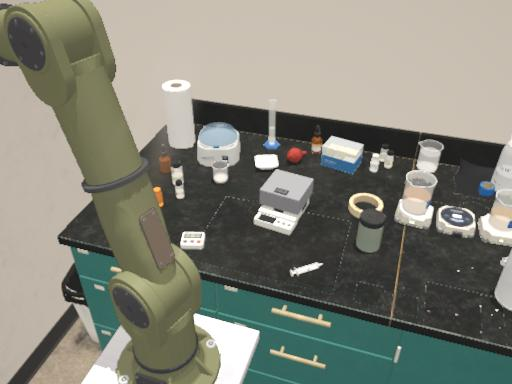

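View pics/top0.png

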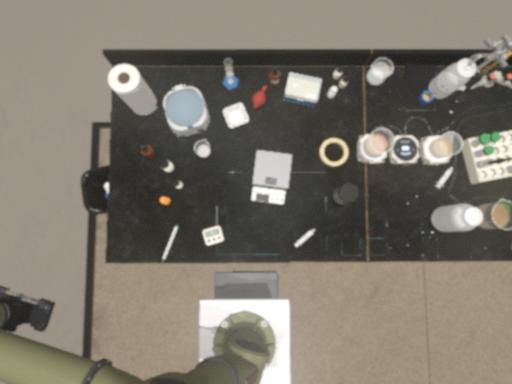

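The hood is at about side (287,190) and top (272,168). There are three vial-like things left of the meter. By top-view pixels they are the larger white one at (168,167), the smaller one at (180,185) and the orange one at (165,200). The description fits the smaller, non-orange one. I'll confirm it in enlarged crops.

Run:
```python
from h import *
s=cv2.imread("pics/side0.png");t=cv2.imread("pics/top0.png")
a=cv2.resize(s[140:260,140:320],None,fx=4.4,fy=4.4,interpolation=cv2.INTER_CUBIC)
b=cv2.resize(t[135:215,140:300],None,fx=5,fy=5,interpolation=cv2.INTER_CUBIC)
cv2.imwrite("pics/sc.png",a);cv2.imwrite("pics/tc.png",b)
```

```text
(no output)
```

View pics/sc.png

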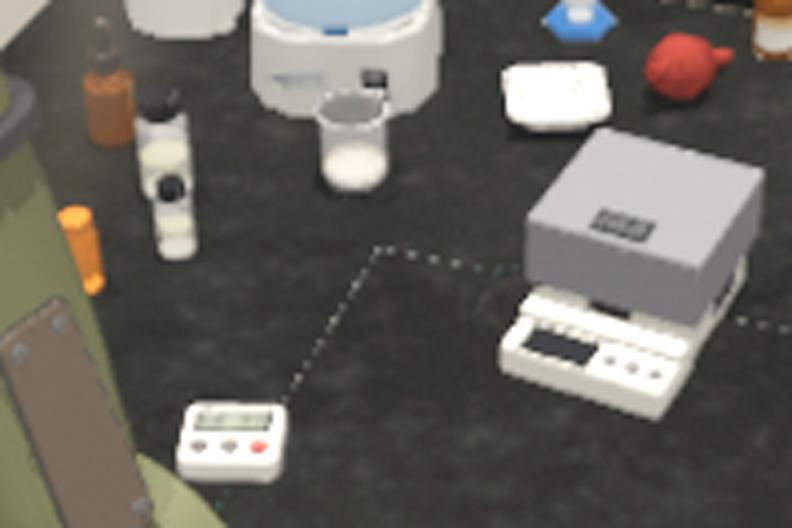

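View pics/tc.png

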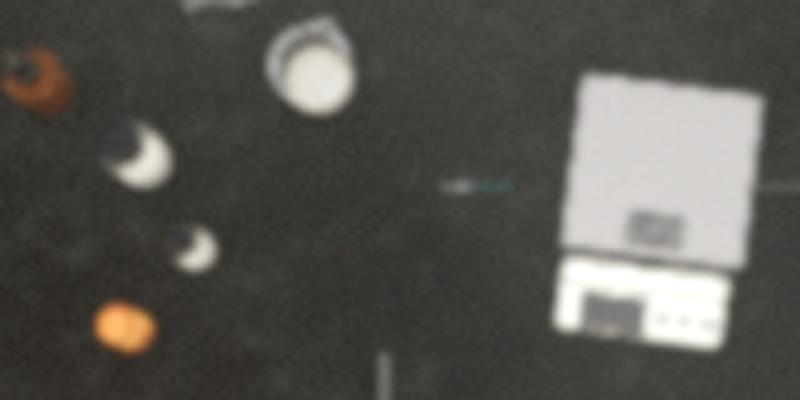

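The crops confirm it. The target vial is the short one, with its cap at side crop (172,188) and top crop (181,242). The taller one at top crop (135,155) and the orange one at top crop (125,328) are the look-alikes. Now measuring positions.

```bash
python3 - <<'E'
from h import *
s=cv2.imread("pics/side0.png");t=cv2.imread("pics/top0.png")
def f(n,u,v): 
    return ((140+(u+.5)/4.4-.5,140+(v+.5)/4.4-.5) if n=="side" else (140+(u+.5)/5-.5,135+(v+.5)/5-.5))
print("top corners",[plane("top",*f("top",*c),.096)[:2].round(4).tolist() for c in[(582,74),(764,94),(746,268),(563,246)]])
print("side corners",[plane("side",*f("side",*c),.096)[:2].round(4).tolist() for c in[(605,130),(763,175),(698,268),(528,215)]])
print("pad",plane("top",*f("top",656,230),.096),plane("side",*f("side",622,225),.096))
# hood mask
g=t.astype(int);m=((g.min(2)>150)).astype(np.uint8)
n,l,st,ce=cv2.connectedComponentsWithStats(m)
for i in range(1,n):
    if st[i,4]>12 and 140<ce[i][0]<300 and 135<ce[i][1]<215: print("top",st[i],ce[i].round(1))
print("cap",plane("top",*f("top",181,241),.062),plane("side",*f("side",172,180),.062))
for b in[(178,257)]: print("bot front",plane("side",*f("side",*b),0.))
p,d=ray("top",*f("top",197,250)); print("base top",plane("top",*f("top",200,252),0.01))
for n in("side","top"): print(cam(n)[1])
E
python3 - <<'E'
import cv2
s=cv2.imread("pics/side0.png");t=cv2.imread("pics/top0.png")
a=cv2.resize(s[170:205,160:200],None,fx=12,fy=12,interpolation=cv2.INTER_NEAREST)
b=cv2.resize(t[170:205,160:186+14],None,fx=12,fy=12,interpolation=cv2.INTER_NEAREST)
import numpy as np
a=np.hstack([a[:420,:390],b[:420,:400]]);cv2.imwrite("pics/vc.png",a)
E
```

```text
top corners [[0.6764, -0.0427], [0.6618, -0.169], [0.5403, -0.1545], [0.5561, -0.0289]]
side corners [[0.6726, -0.0499], [0.6528, -0.1675], [0.5379, -0.1506], [0.5591, -0.0291]]
pad [ 0.56690462 -0.0929691   0.096     ] [ 0.56768445 -0.09156553  0.096     ]
top [194 142  16  15 153] [202.8 149.9]
top [ 251  150   41   55 1677] [271.3 175.3]
top [164 162   9  10  52] [169.  167.2]
top [177 182   6   7  22] [179.5 185.2]
cap [0.5650816  0.23961744 0.062     ] [0.5655238  0.23802648 0.062     ]
bot front [0.55705012 0.23560276 0.        ]
base top [0.56376127 0.2352934  0.01      ]
[-0.53789512 -0.37350803  0.93537509]
[ 0.38454895 -0.01550411  1.4354176 ]
```

View pics/vc.png

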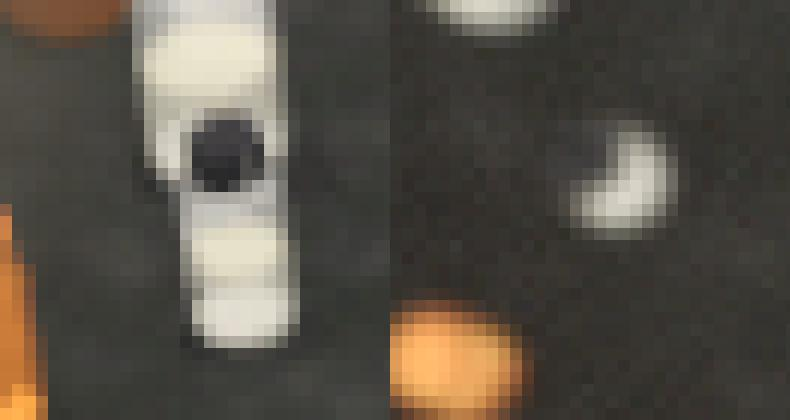

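Run:
```python
from h import *
f=lambda n,u,v:((140+(u+.5)/4.4-.5,140+(v+.5)/4.4-.5) if n=="side" else (140+(u+.5)/5-.5,135+(v+.5)/5-.5))
def tri(s,t):
    (p,d),(q,e)=ray("side",*s),ray("top",*t)
    d/=np.linalg.norm(d);e/=np.linalg.norm(e)
    a=np.linalg.lstsq(np.c_[d,-e],q-p,rcond=None)[0];A=p+a[0]*d;B=q+a[1]*e
    return ((A+B)/2).round(4),np.linalg.norm(A-B).round(4)
print("small cap",tri(f("side",171,186),f("top",181,241)))
print("big cap",tri(f("side",158,97),f("top",122,143)))
print("orange top",tri(f("side",75,213),f("top",122,322)))
print("dropper top",tri(f("side",101,30),f("top",25,68)))
for n,c in(("small",(.5655,.2385)),):
    for z in(0,.03,.062): print(z,proj("side",[*c,z]).round(1),proj("top",[*c,z]).round(1))
```

```text
small cap (array([0.5661, 0.2403, 0.0559]), np.float64(0.001))
big cap (array([0.6312, 0.2779, 0.0837]), np.float64(0.0004))
orange top (array([0.5069, 0.2817, 0.0636]), np.float64(0.0045))
dropper top (array([0.68  , 0.3444, 0.1002]), np.float64(0.0049))
0 [180.4 196.3] [179.2 184.9]
0.03 [179.5 188.8] [177.7 183.8]
0.062 [178.6 180.5] [176.1 182.7]
```

```bash
python3 -m crank '{"dp":[[0,0,0],[0,0,0],[0,0,0],[0,0,0],[0,0,0],[0,0,0],[0,0,0],[0,0,0]],"delta_rot":[[0,0,-0.085],[0,0,-0.084],[0,0,0],[0,0,0],[0,0,0],[0,0,0],[0,0,0],[0,0,0]]}' 0 20
```

```text
time: 0.9
position: [0.1845, 0.6233, 0.2416]
tool_rot: [2.35, 2.085, 0.0]
ft_force: [0.4, -0.6, 0.2]
grip_width: 0.353
```

```bash
python3 -m crank '{"dp":[[-3,3.2,0],[-3,3.2,0],[-3,3.2,0],[-3,3.2,0],[-3,3.2,0],[-3,3.2,0],[-3,3.2,0],[-3,3.2,0]],"delta_rot":[[0,0,0],[0,0,0],[0,0,0],[0,0,0],[0,0,0],[0,0,0],[0,0,0],[0,0,0]]}' 0 20
```

```text
time: 1.7
position: [0.4113, 0.3531, 0.2419]
tool_rot: [-2.349, -2.085, -0.001]
ft_force: [0.3, 0.6, -0.1]
grip_width: 0.005
```

```bash
python3 -m crank '{"dp":[[-4.2,2.1,0],[-4.2,2.1,0],[-4.2,2.1,0],[-4.2,2.1,0],[-4.2,2.1,0],[-4.2,2.1,0],[-4.2,2.1,0],[-4.2,2.1,0]],"delta_rot":[[0,0,0],[0,0,0],[0,0,0],[0,0,0],[0,0,0],[0,0,0],[0,0,0],[0,0,0]]}' 0 20
python3 -m crank '{"dp":[[-3,1.4,1],[-3,1.4,1],[-2.2,0.9,1.5],[0,0,2],[0,0,2],[0,0,1],[0,0,0.5],[0,0,0]],"delta_rot":[[0,0,0],[0,0,0],[0,0,0],[0,0,0],[0,0,0],[0,0,0],[0,0,0],[0,0,0]]}' 0 20
python3 -c "
from h import *
s=ctrl.get_state();print(s)
print(R.from_rotvec(s['tool_rot']).as_matrix().round(3))
d=np.array([.567,-.0933,.117])-s['position'];print(R.from_rotvec(s['tool_rot']).as_matrix().T@d*100)"
```

```text
time: 2.5
position: [0.5377, -0.0007, 0.242]
tool_rot: [2.349, 2.085, 0.002]
ft_force: [0.0, 0.8, -0.4]
grip_width: 0.001
time: 3.3
position: [0.5642, -0.0844, 0.1515]
tool_rot: [-2.349, -2.086, 0.0]
ft_force: [-0.4, 0.4, -0.4]
grip_width: 0.005
{'time': 3.3, 'joint_positions': array([-0.36738149,  0.23190882,  0.53700462,  1.78439072, -0.12856487,
        1.1603928 ,  1.66180681]), 'qd': array([-0.00289465, -0.01506366,  0.00165685, -0.01918628,  0.00235341,
        0.00555744, -0.00066925]), 'joint_torque': array([ 1.05347887e-01, -3.64607799e+01,  3.87587607e+00, -2.86233759e+01,
        4.10557003e-02, -2.95400750e-03,  1.65352057e-02]), 'position': array([ 0.5642367 , -0.08443732,  0.15145582]), 'tool_rot': array([-2.34872212e+00, -2.08601731e+00,  3.59632868e-04]), 'ft_force': array([-0.36110848,  0.38989319, -0.44483278]), 'torque': array([0.01535913, 0.0031641 , 0.04255448]), 'grip_width': 0.005110719758371629}
[[ 0.118  0.993 -0.   ]
 [ 0.993 -0.118  0.   ]
 [ 0.    -0.    -1.   ]]
[-0.8474534   0.38022804  3.44544812]
```

```bash
python3 -m crank '{"dp":[[-0.45,0.19,0.5],[-0.4,0.19,0.7],[0,0,0.7],[0,0,0.6],[0,0,0.4],[0,0,0.2],[0,0,0.1],[0,0,0]],"delta_rot":[[0,0,0],[0,0,0],[0,0,0],[0,0,0],[0,0,0],[0,0,0],[0,0,0],[0,0,0]]}' 0 20
python3 -c "
from h import *
s=ctrl.get_state();print(s['position'],s['ft_force'],s['torque'])
cv2.imwrite('pics/p1.png',cv2.resize(ctrl.get_image('side')[140:260,220:380],None,fx=4.4,fy=4.4))"
```

```text
time: 4.1
position: [0.5671, -0.0935, 0.1196]
tool_rot: [2.349, 2.086, 0.0]
ft_force: [1.9, -0.1, -0.5]
grip_width: 0.003
[ 0.56713184 -0.09350529  0.11958351] [ 1.93674592 -0.09925643 -0.4640637 ] [ 0.05719092  0.0382434  -0.02882433]
```

View pics/p1.png

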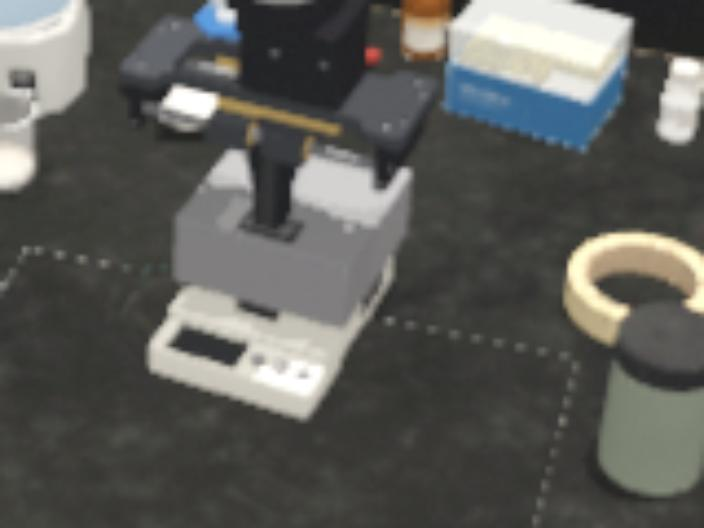

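The fingertips are right above the pad, at crop (272,228). Now pressing slowly.

```bash
python3 -m crank '{"dp":[[0,0,0.1],[0,0,0.1],[0,0,0.1],[0,0,0.1],[0,0,0.05],[0,0,0.05],[0,0,0],[0,0,0]],"delta_rot":[[0,0,0],[0,0,0],[0,0,0],[0,0,0],[0,0,0],[0,0,0],[0,0,0],[0,0,0]]}' 0 20
```

```text
time: 4.95
position: [0.5667, -0.0936, 0.1147]
tool_rot: [-2.349, -2.085, 0.0]
ft_force: [-2.8, 0.6, 3.9]
grip_width: 0.006
```

```bash
python3 -m crank '{"dp":[[0,0,0.05],[0,0,0.05],[0,0,0.05],[0,0,0.05],[0,0,0.05],[0,0,0],[0,0,0],[0,0,0]],"delta_rot":[[0,0,0],[0,0,0],[0,0,0],[0,0,0],[0,0,0],[0,0,0],[0,0,0],[0,0,0]]}' 0 20
python3 -c "
from h import *
s=ctrl.get_state();print(s['position'],s['ft_force'])"
```

```text
time: 5.75
position: [0.5658, -0.0934, 0.1124]
tool_rot: [-2.348, -2.084, 0.002]
ft_force: [-6.5, 1.3, 8.5]
grip_width: 0.004
[ 0.56580297 -0.09344779  0.11239912] [-6.53027473  1.33486808  8.45197677]
```

```bash
python3 -m crank '{"dp":[[0,-0.03,0.03],[0,-0.03,0.03],[0,-0.03,0.03],[0,-0.03,0.03],[0,-0.03,0.03],[0,0,0],[0,0,0],[0,0,0]],"delta_rot":[[0,0,0],[0,0,0],[0,0,0],[0,0,0],[0,0,0],[0,0,0],[0,0,0],[0,0,0]]}' 0 20
```

```text
time: 6.55
position: [0.5653, -0.0933, 0.1114]
tool_rot: [-2.349, -2.085, -0.0]
ft_force: [-5.8, 0.7, 8.8]
grip_width: 0.006
```

```bash
python3 -m crank '{"dp":[[0,-0.02,0.04],[0,-0.02,0.04],[0,-0.02,0.04],[0,-0.01,0.03],[0,0,0],[0,0,0],[0,0,0],[0,0,0]],"delta_rot":[[0,0,0],[0,0,0],[0,0,0],[0,0,0],[0,0,0],[0,0,0],[0,0,0],[0,0,0]]}' 0 20
```

```text
time: 7.35
position: [0.5649, -0.0933, 0.1104]
tool_rot: [-2.349, -2.085, -0.001]
ft_force: [-6.0, 1.2, 11.2]
grip_width: 0.005
```

```bash
python3 -m crank '{"dp":[[0,-0.02,0.04],[0,-0.02,0.04],[0,0,0.02],[0,0,0],[0,0,0],[0,0,0],[0,0,0],[0,0,0]],"delta_rot":[[0,0,0],[0,0,0],[0,0,0],[0,0,0],[0,0,0],[0,0,0],[0,0,0],[0,0,0]]}' 0 20
```

```text
time: 8.15
position: [0.5648, -0.0933, 0.1103]
tool_rot: [-2.349, -2.085, -0.002]
ft_force: [-7.5, 1.6, 15.4]
grip_width: 0.006
```

The stop is felt: force rose to 15 N while z barely changed. Getting clear now.

```bash
python3 -m crank '{"dp":[[0,0,-4.5],[0,0,-4.5],[0,-1,-4],[2,-1,-3],[4,0,0],[4,0,0],[4,0,0],[4,0,0]],"delta_rot":[[0,0,0],[0,0,0],[0,0,0],[0,0,0],[0,0,0],[0,0,0],[0,0,0],[0,0,0]]}' 0 20
python3 -m crank '{"dp":[[4,0,0],[3,0,0],[2,0,0],[0,0,0],[0,0,0],[0,0,0],[0,0,0],[0,0,0]],"delta_rot":[[0,0,0],[0,0,0],[0,0,0],[0,0,0],[0,0,0],[0,0,0],[0,0,0],[0,0,0]]}' 5.5 20
python3 -c "
from h import *
cv2.imwrite('pics/o1.png',cv2.resize(ctrl.get_image('side')[130:250,200:360],None,fx=4.4,fy=4.4))"
```

```text
time: 8.95
position: [0.5665, 0.0895, 0.2681]
tool_rot: [2.349, 2.085, 0.003]
ft_force: [0.2, -0.3, -0.3]
grip_width: 0.003
time: 9.75
position: [0.5768, 0.1758, 0.2683]
tool_rot: [2.351, 2.083, 0.001]
ft_force: [-0.1, -0.4, 0.6]
grip_width: 0.605
```

View pics/o1.png

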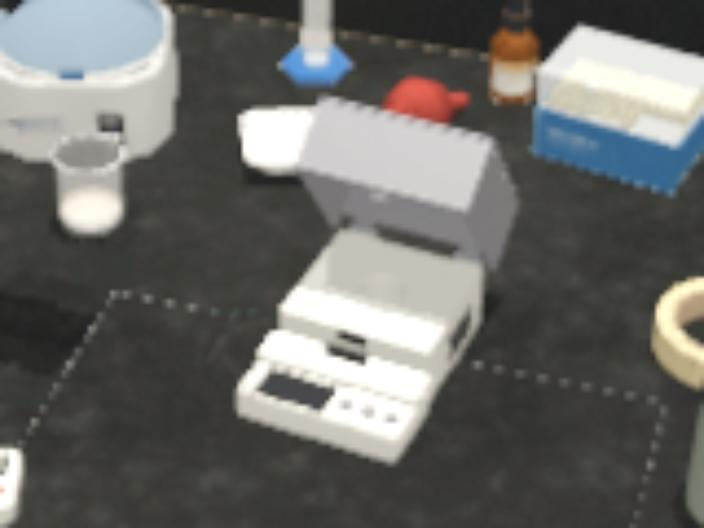

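The hood has released and is swinging open. Now going above the vial.

```bash
python3 -m crank '{"dp":[[2,-0.6,1],[2,-0.6,2],[2,-0.6,3],[0.2,0,4],[0,0,4],[0,0,2],[0,0,0.8],[0,0,0]],"delta_rot":[[0,0,0],[0,0,0],[0,0,0],[0,0,0],[0,0,0],[0,0,0],[0,0,0],[0,0,0]]}' 5.5 20
python3 -c "
from h import *
s=ctrl.get_state();print(s['position'])
a=cv2.resize(ctrl.get_image('side')[130:230,140:240],None,fx=5,fy=5)
b=cv2.resize(ctrl.get_image('top')[140:220,150:210],None,fx=5,fy=5)
b=cv2.copyMakeBorder(b,0,100,0,0,0)
cv2.imwrite('pics/v1.png',np.hstack([a,b]))"
```

```text
time: 10.6
position: [0.5658, 0.2404, 0.0994]
tool_rot: [-2.35, -2.085, 0.002]
ft_force: [0.1, -0.4, -0.3]
grip_width: 0.63
[0.56575417 0.24040665 0.09936025]
```

View pics/v1.png

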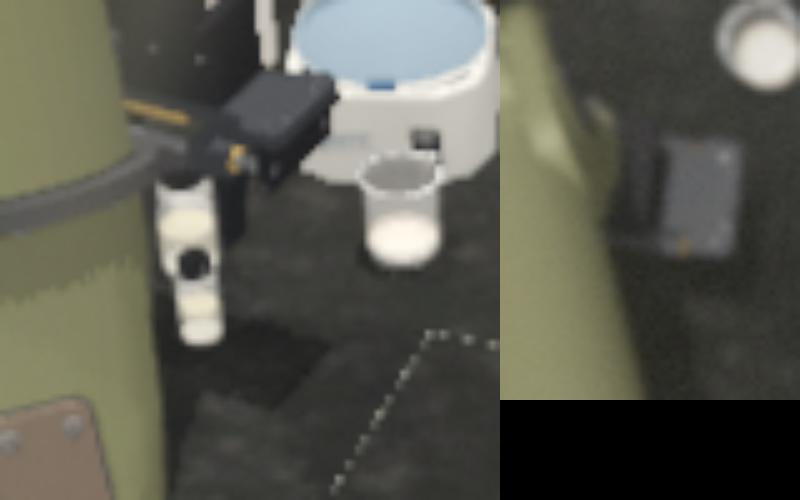

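```bash
python3 -m crank '{"dp":[[0,0,0.8],[0,0,1],[0,0,1],[0,0,1],[0,0,0.6],[0,0,0.4],[0,0,0.1],[0,0,0]],"delta_rot":[[0,0,0],[0,0,0],[0,0,0],[0,0,0],[0,0,0],[0,0,0],[0,0,0],[0,0,0]]}' 5.5 20
python3 -m crank '{"dp":[[0,0,0],[0,0,0],[0,0,0],[0,0,0],[0,0,0],[0,0,0],[0,0,0],[0,0,0]],"delta_rot":[[0,0,0],[0,0,0],[0,0,0],[0,0,0],[0,0,0],[0,0,0],[0,0,0],[0,0,0]]}' 2.2 4
```

```text
time: 11.5
position: [0.5662, 0.2409, 0.051]
tool_rot: [2.349, 2.086, 0.0]
ft_force: [1.1, 0.8, 0.3]
grip_width: 0.629
time: 12.3
position: [0.5662, 0.2408, 0.0512]
tool_rot: [2.349, 2.085, 0.0]
ft_force: [0.5, 0.2, 0.7]
grip_width: 0.312
```

Opening is 27.1 mm, so it holds the glass body. I'll release, turn 90° and grip again, which centres the vial in both axes.

```bash
python3 -m crank '{"dp":[[0,0,0],[0,0,0],[0,0,0],[0,0,0],[0,0,0],[0,0,0],[0,0,0],[0,0,0]],"delta_rot":[[0,0,0],[0,0,0],[0,0,0.1],[0,0,0.13],[0,0,0.13],[0,0,0.13],[0,0,0.13],[0,0,0.13]]}' 4.5 4
python3 -m crank '{"dp":[[0,0,0],[0,0,0],[0,0,0],[0,0,0],[0,0,0],[0,0,0],[0,0,0],[0,0,0]],"delta_rot":[[0,0,0.13],[0,0,0.13],[0,0,0.13],[0,0,0.13],[0,0,0.13],[0,0,0.1],[0,0,0.07],[0,0,0]]}' 4.5 4
python3 -m crank '{"dp":[[0,0,0],[0,0,0],[0,0,0],[0,0,0],[0,0,0],[0,0,0],[0,0,0],[0,0,0]],"delta_rot":[[0,0,0],[0,0,0],[0,0,0],[0,0,0],[0,0,0],[0,0,0],[0,0,0],[0,0,0]]}' 2.2 10
```

```text
time: 13.1
position: [0.566, 0.241, 0.051]
tool_rot: [-2.953, -1.072, 0.0]
ft_force: [-0.4, -0.1, -0.8]
grip_width: 0.519
time: 13.9
position: [0.5659, 0.2411, 0.0509]
tool_rot: [3.136, -0.185, -0.0]
ft_force: [-0.0, 0.7, 0.2]
grip_width: 0.522
time: 14.7
position: [0.5661, 0.2409, 0.0511]
tool_rot: [-3.136, 0.185, -0.0]
ft_force: [-0.4, -0.1, -0.5]
grip_width: 0.306
```

Run:
```python
from h import *
s=ctrl.get_state();print(s['time'],s['position'],s['grip_width'],s['ft_force'],s['joint_positions'].round(2))
im=ctrl.get_image("top");cv2.imwrite("pics/top2.png",im)
im2=ctrl.get_image("side");cv2.imwrite("pics/side2.png",im2)
cv2.imwrite("pics/w_t.png",cv2.resize(im[130:210,230:310],None,fx=7,fy=7,interpolation=cv2.INTER_CUBIC))
cv2.imwrite("pics/w_s.png",cv2.resize(im2[150:240,240:330],None,fx=6,fy=6,interpolation=cv2.INTER_CUBIC))
```

```text
14.7 [0.56609564 0.24087029 0.05109998] 0.3062828586691301 [-0.41120872 -0.058921   -0.46524727] [-0.93  0.46  0.6   1.76 -0.3   1.02 -0.33]
```

View pics/w_t.png

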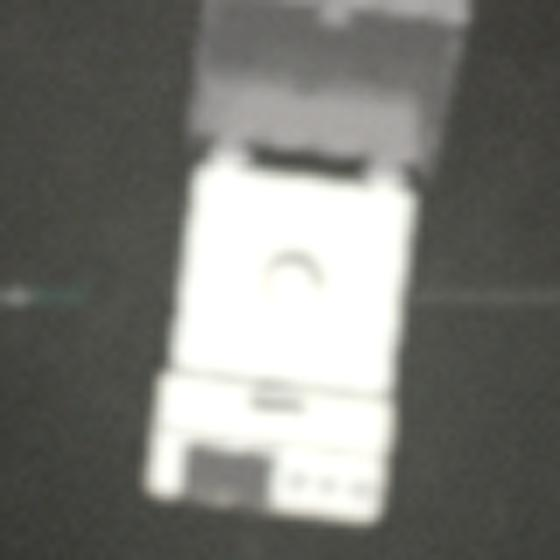

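View pics/w_s.png

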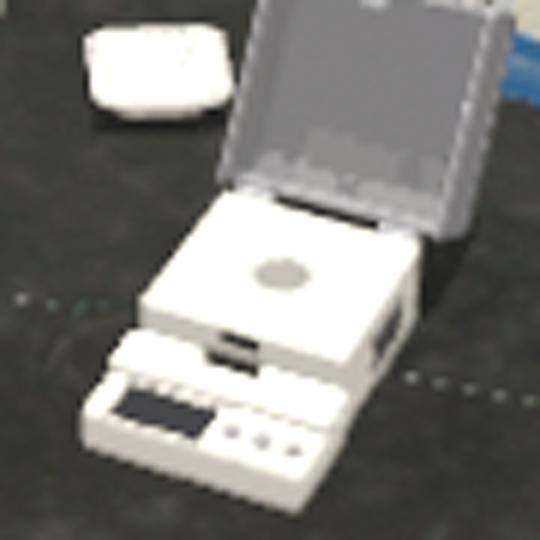

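Run:
```python
from h import *
s=cv2.imread("pics/side2.png")
g=cv2.resize(s[150:240,240:330],None,fx=6,fy=6,interpolation=cv2.INTER_CUBIC).min(2)
roi=g[235:315,225:335]
for th in(200,215,225):
    m=(roi<th).astype(np.uint8);n,l,st,ce=cv2.connectedComponentsWithStats(m)
    i=1+np.argmax(st[1:,4]);print(th,st[i],(ce[i]+[225,235]).round(1))
    u,v=ce[i]+[225,235];b=st[i];
    for (u,v) in((u,v),(225+b[0]+b[2]/2,235+b[1]+b[3]/2)):
        print(plane("side",240+(u+.5)/6-.5,150+(v+.5)/6-.5,.05).round(4))
for uv in((294,282),):print("top",plane("top",230+(uv[0]+.5)/7-.5,130+(uv[1]+.5)/7-.5,.05).round(4))
# block corners z=.05
t=lambda u,v:plane("top",230+(u+.5)/7-.5,130+(v+.5)/7-.5,.05)[:2]
for c in((197,170),(418,195),(393,392),(173,368)):print(t(*c).round(4))
# front lower corners of console
```

```text
200 [  31   26   52   27 1066] [281.8 274.7]
[ 0.6108 -0.0985  0.05  ]
[ 0.611  -0.0985  0.05  ]
215 [  30   24   55   31 1302] [281.7 274.5]
[ 0.6109 -0.0984  0.05  ]
[ 0.6111 -0.0988  0.05  ]
225 [  28   23   58   34 1462] [281.6 274.5]
[ 0.6109 -0.0983  0.05  ]
[ 0.6106 -0.0987  0.05  ]
top [ 0.6119 -0.0988  0.05  ]
[ 0.6701 -0.0497]
[ 0.6567 -0.1628]
[ 0.5551 -0.1485]
[ 0.5679 -0.0368]
```

```bash
python3 -m crank '{"dp":[[0,0,-0.5],[0,0,-1.5],[0,0,-2.5],[0,0,-3],[0,0,-2.5],[0,0,-2],[0,0,-1],[0,0,0]],"delta_rot":[[0,0,0],[0,0,0],[0,0,0],[0,0,-0.06],[0,0,-0.11],[0,0,-0.13],[0,0,-0.13],[0,0,-0.13]]}' 2.2 12
python3 -m crank '{"dp":[[0,0,0],[0,0,0],[0,0,0],[0,0,0],[0,0,0],[0,0,0],[0,0,0],[0,0,0]],"delta_rot":[[0,0,-0.13],[0,0,-0.13],[0,0,-0.13],[0,0,-0.13],[0,0,-0.13],[0,0,-0.13],[0,0,-0.13],[0,0,-0.1]]}' 2.2 12
python3 -c "
from h import *
s=ctrl.get_state();M=R.from_rotvec(s['tool_rot']).as_matrix();print(s['position'],M.round(3));print(M.T@(np.array([.6113,-.0988,.18])-s['position'])*100)"
```

```text
time: 15.6
position: [0.5677, 0.2412, 0.1849]
tool_rot: [-3.062, -0.696, -0.008]
ft_force: [-0.4, -0.2, -0.7]
grip_width: 0.31
time: 16.4
position: [0.5665, 0.2406, 0.1826]
tool_rot: [2.345, 2.09, 0.002]
ft_force: [0.6, 0.3, -1.0]
grip_width: 0.31
[0.56653231 0.24063815 0.18261915] [[ 0.114  0.993  0.002]
 [ 0.993 -0.114  0.001]
 [ 0.001  0.001 -1.   ]]
[-33.20965593   8.32767151   0.24749609]
```

```bash
python3 -m crank '{"dp":[[-1.5,0.5,0],[-3,0.8,0],[-3.5,0.8,0],[-3.5,0.8,0],[-3.5,0.8,0],[-3.5,0.8,0],[-3.5,0.8,0],[-3.5,0.8,0]],"delta_rot":[[0,0,0],[0,0,0],[0,0,0],[0,0,0],[0,0,0],[0,0,0],[0,0,0],[0,0,0]]}' 2.2 12
python3 -m crank '{"dp":[[-3,0.8,0],[-2,0.8,0],[-1.5,0.5,0],[-1.0,0.1,0],[0,0,0],[0,0,0],[0,0,0],[0,0,0]],"delta_rot":[[0,0,0],[0,0,0],[0,0,0],[0,0,0],[0,0,0],[0,0,0],[0,0,0],[0,0,0]]}' 2.2 12
python3 -c "
from h import *
s=ctrl.get_state();M=R.from_rotvec(s['tool_rot']).as_matrix();print(s['position'],M.round(3));print(M.T@(np.array([.6113,-.0988,.135])-s['position'])*100)"
```

```text
time: 17.2
position: [0.5964, -0.0228, 0.1822]
tool_rot: [2.353, 2.08, 0.001]
ft_force: [1.0, -1.3, -0.6]
grip_width: 0.309
time: 18.0
position: [0.6094, -0.0953, 0.1811]
tool_rot: [-2.347, -2.087, -0.001]
ft_force: [0.0, 0.1, -0.4]
grip_width: 0.311
[ 0.60943214 -0.09533127  0.1810717 ] [[ 0.117  0.993 -0.   ]
 [ 0.993 -0.117  0.001]
 [ 0.001 -0.    -1.   ]]
[-0.32553662  0.22657367  4.60694199]
```

```bash
python3 -m crank '{"dp":[[-0.33,0.23,0.5],[0,0,1],[0,0,1.2],[0,0,1.2],[0,0,1.2],[0,0,0.9],[0,0,0.5],[0,0,0.1]],"delta_rot":[[0,0,0],[0,0,0],[0,0,0],[0,0,0],[0,0,0],[0,0,0],[0,0,0],[0,0,0]]}' 2.2 12
python3 -c "
from h import *
s=ctrl.get_state();M=R.from_rotvec(s['tool_rot']).as_matrix();print(s['position'],M[:,2]);print(M.T@(np.array([.6113,-.0988,.115])-s['position'])*100)
im=ctrl.get_image('side');cv2.imwrite('pics/i1.png',cv2.resize(im[140:230,240:330],None,fx=6,fy=6,interpolation=cv2.INTER_CUBIC))"
```

```text
time: 18.8
position: [0.6109, -0.1002, 0.1142]
tool_rot: [-2.349, -2.085, 0.001]
ft_force: [-0.2, 0.1, 0.5]
grip_width: 0.306
[ 0.61092627 -0.10016285  0.11421139] [-1.15080185e-03 -1.44670843e-05 -9.99999338e-01]
[ 0.13974265  0.02086269 -0.07890584]
```

View pics/i1.png

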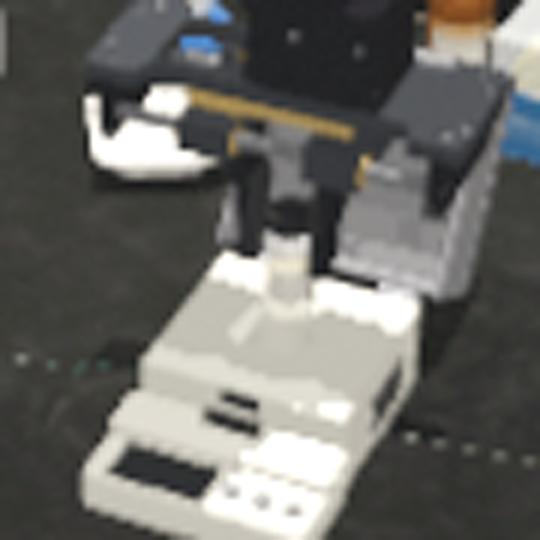

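The vial hangs just above the well, with its base at about crop (290,305). Correcting the 1.4 mm offset and lowering to the mouth.

```bash
python3 -m crank '{"dp":[[0.14,0.02,0],[0,0,0.2],[0,0,0.3],[0,0,0.3],[0,0,0.2],[0,0,0.1],[0,0,0],[0,0,0]],"delta_rot":[[0,0,0],[0,0,0],[0,0,0],[0,0,0],[0,0,0],[0,0,0],[0,0,0],[0,0,0]]}' 2.2 12
python3 -c "
from h import *
s=ctrl.get_state();M=R.from_rotvec(s['tool_rot']).as_matrix();print(s['position'],s['ft_force']);print(M.T@(np.array([.6113,-.0988,.098])-s['position'])*100)"
```

```text
time: 19.65
position: [0.6117, -0.0988, 0.1041]
tool_rot: [2.349, 2.086, 0.0]
ft_force: [0.6, -0.3, 0.6]
grip_width: 0.312
[ 0.61170583 -0.09884466  0.10408561] [ 0.64715889 -0.28616614  0.57224424]
[-4.05533908e-04 -4.08781309e-02  6.08557750e-01]
```

```bash
python3 -m crank '{"dp":[[0,-0.02,0.1],[0,0,0.1],[0,0,0.1],[0,0,0.1],[0,0,0.1],[0,0,0.1],[0,0,0],[0,0,0]],"delta_rot":[[0,0,0],[0,0,0],[0,0,0],[0,0,0],[0,0,0],[0,0,0],[0,0,0],[0,0,0]]}' 2.2 12
python3 -c "
from h import *
s=ctrl.get_state();print(s['position'],s['ft_force'],s['torque'])"
```

```text
time: 20.45
position: [0.6117, -0.1, 0.0998]
tool_rot: [2.349, 2.084, 0.001]
ft_force: [-2.9, -1.0, 9.7]
grip_width: 0.306
[ 0.61174592 -0.09996778  0.09982781] [-2.88757423 -1.02399299  9.7133266 ] [-0.25688263  0.76629016 -0.05368392]
```

There's contact on the chamfer: 9.7 N, with lateral force toward -x and slightly -y. I'll back off, shift that way and retry.

```bash
python3 -m crank '{"dp":[[0,0,-0.2],[0,0,-0.1],[-0.03,-0.08,0],[0,0,0],[0,0,0.1],[0,0,0.05],[0,0,0],[0,0,0]],"delta_rot":[[0,0,0],[0,0,0],[0,0,0],[0,0,0],[0,0,0],[0,0,0],[0,0,0],[0,0,0]]}' 2.2 12
python3 -c "
from h import *
s=ctrl.get_state();print(s['position'],s['ft_force'],s['torque'])
a=cv2.resize(ctrl.get_image('side')[165:215,265:315],None,fx=10,fy=10,interpolation=cv2.INTER_CUBIC);cv2.imwrite('pics/i2.png',a)"
```

```text
time: 21.25
position: [0.6107, -0.0989, 0.0998]
tool_rot: [-2.349, -2.086, -0.0]
ft_force: [-2.3, 0.2, 2.4]
grip_width: 0.307
[ 0.6107163  -0.09894888  0.09982024] [-2.33444089  0.20384831  2.44760021] [0.14013614 0.25180555 0.02683841]
```

View pics/i2.png

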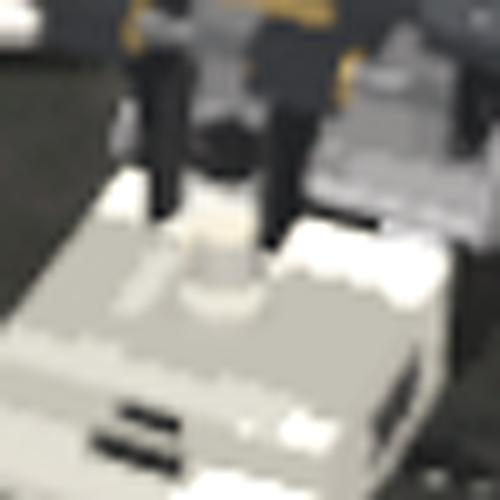

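```bash
python3 -m crank '{"dp":[[0,-0.04,0],[0,-0.04,0],[0,0,0],[0,0,0.05],[0,0,0.05],[0,0,0.05],[0,0,0],[0,0,0]],"delta_rot":[[0,0,0],[0,0,0],[0,0,0],[0,0,0],[0,0,0],[0,0,0],[0,0,0],[0,0,0]]}' 2.2 12
python3 -c "
from h import *
s=ctrl.get_state();print(s['position'],s['ft_force'],s['torque'])"
```

```text
time: 22.1
position: [0.6097, -0.0989, 0.0979]
tool_rot: [-2.349, -2.086, 0.0]
ft_force: [-0.9, 0.6, -0.3]
grip_width: 0.304
[ 0.60971178 -0.09891017  0.09786404] [-0.93669437  0.5958116  -0.32545832] [ 0.02000511  0.03065815 -0.03000886]
```

It's free now at x=0.6097. Lowering on.

```bash
python3 -m crank '{"dp":[[0,0,0.05],[0,0,0.1],[0,0,0.1],[0,0,0.1],[0,0,0.05],[0,0,0],[0,0,0],[0,0,0]],"delta_rot":[[0,0,0],[0,0,0],[0,0,0],[0,0,0],[0,0,0],[0,0,0],[0,0,0],[0,0,0]]}' 2.2 12
python3 -c "
from h import *
s=ctrl.get_state();print(s['position'],s['ft_force'],s['torque'])"
```

```text
time: 22.9
position: [0.6099, -0.0989, 0.0941]
tool_rot: [2.349, 2.086, 0.0]
ft_force: [-0.0, 0.6, -0.4]
grip_width: 0.304
[ 0.60987957 -0.09891948  0.09410074] [-0.03266121  0.60659291 -0.40093959] [-0.01268247  0.07394561  0.00046124]
```

```bash
python3 -m crank '{"dp":[[0,0,0.1],[0,0,0.2],[0,0,0.2],[0,0,0.2],[0,0,0.2],[0,0,0.2],[0,0,0.1],[0,0,0]],"delta_rot":[[0,0,0],[0,0,0],[0,0,0],[0,0,0],[0,0,0],[0,0,0],[0,0,0],[0,0,0]]}' 2.2 12
python3 -c "
from h import *
s=ctrl.get_state();print(s['position'],s['ft_force'],s['torque'])"
```

```text
time: 23.7
position: [0.6097, -0.0989, 0.0818]
tool_rot: [-2.349, -2.086, 0.0]
ft_force: [0.2, 0.1, -0.4]
grip_width: 0.307
[ 0.60974268 -0.09889     0.0818411 ] [ 0.18063254  0.1212634  -0.44972678] [-0.02504981 -0.00813853 -0.00971979]
```

```bash
python3 -m crank '{"dp":[[0,0,0.1],[0,0,0.1],[0,0,0.1],[0,0,0.05],[0,0,0.05],[0,0,0.05],[0,0,0],[0,0,0]],"delta_rot":[[0,0,0],[0,0,0],[0,0,0],[0,0,0],[0,0,0],[0,0,0],[0,0,0],[0,0,0]]}' 2.2 12
python3 -c "
from h import *
s=ctrl.get_state();print(s['position'],s['ft_force'],s['torque'])"
```

```text
time: 24.5
position: [0.6099, -0.0989, 0.0776]
tool_rot: [2.349, 2.086, 0.0]
ft_force: [-0.2, 0.6, 0.1]
grip_width: 0.305
[ 0.60988646 -0.09889749  0.07758713] [-0.19767032  0.60301864  0.06431096] [ 0.0137251  -0.03492156 -0.0422156 ]
```

```bash
python3 -m crank '{"dp":[[0,0,0.05],[0,0,0.05],[0,0,0.05],[0,0,0.03],[0,0,0.03],[0,0,0],[0,0,0],[0,0,0]],"delta_rot":[[0,0,0],[0,0,0],[0,0,0],[0,0,0],[0,0,0],[0,0,0],[0,0,0],[0,0,0]]}' 2.2 12
python3 -c "
from h import *
s=ctrl.get_state();print(s['position'],s['ft_force'],s['torque'])"
```

```text
time: 25.3
position: [0.6099, -0.0989, 0.0755]
tool_rot: [2.349, 2.086, 0.0]
ft_force: [1.0, -0.2, -1.2]
grip_width: 0.302
[ 0.60988837 -0.09891769  0.07551314] [ 0.99950437 -0.16019984 -1.1562541 ] [-0.0108602   0.02973936 -0.04158534]
```

```bash
python3 -m crank '{"dp":[[0,0,0.03],[0,0,0.03],[0,0,0.03],[0,0,0.03],[0,0,0],[0,0,0],[0,0,0],[0,0,0]],"delta_rot":[[0,0,0],[0,0,0],[0,0,0],[0,0,0],[0,0,0],[0,0,0],[0,0,0],[0,0,0]]}' 2.2 12
python3 -c "
from h import *
s=ctrl.get_state();print(s['position'],s['ft_force'],s['torque'])"
```

```text
time: 26.1
position: [0.6098, -0.0989, 0.0743]
tool_rot: [2.349, 2.086, 0.0]
ft_force: [-0.2, 0.2, 0.1]
grip_width: 0.3
[ 0.60983966 -0.09892088  0.07425323] [-0.2115856   0.16019944  0.10445594] [-0.03167025 -0.01286746  0.00295082]
```

```bash
python3 -m crank '{"dp":[[0,0,0.03],[0,0,0.03],[0,0,0.03],[0,0,0.02],[0,0,0],[0,0,0],[0,0,0],[0,0,0]],"delta_rot":[[0,0,0],[0,0,0],[0,0,0],[0,0,0],[0,0,0],[0,0,0],[0,0,0],[0,0,0]]}' 2.2 12
python3 -c "
from h import *
s=ctrl.get_state();print(s['position'],s['ft_force'],s['torque'])
a=cv2.resize(ctrl.get_image('side')[165:215,265:315],None,fx=10,fy=10,interpolation=cv2.INTER_CUBIC);cv2.imwrite('pics/i3.png',a)"
```

```text
time: 26.9
position: [0.61, -0.099, 0.0741]
tool_rot: [-2.35, -2.085, -0.001]
ft_force: [-1.9, -0.3, 6.9]
grip_width: 0.304
[ 0.61001189 -0.09898226  0.07409493] [-1.86238972 -0.2672978   6.94963392] [ 0.14669421  0.50107484 -0.01389212]
```

View pics/i3.png

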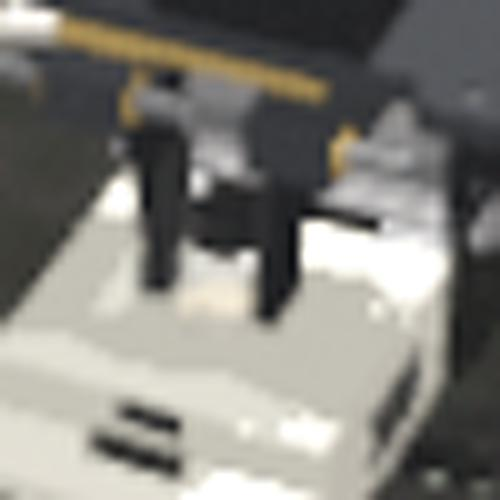

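The vial is on the floor of the well: 6.9 N, with z stopped at 0.0741 as expected. I'll relieve the load a little, open, then retreat straight up.

```bash
python3 -m crank '{"dp":[[0,0,-0.05],[0,0,-0.05],[0,0,0],[0,0,0],[0,0,0],[0,0,0],[0,0,0],[0,0,0]],"delta_rot":[[0,0,0],[0,0,0],[0,0,0],[0,0,0],[0,0,0],[0,0,0],[0,0,0],[0,0,0]]}' 2.2 12
python3 -m crank '{"dp":[[0,0,0],[0,0,0],[0,0,0],[0,0,0],[0,0,0],[0,0,0],[0,0,0],[0,0,0]],"delta_rot":[[0,0,0],[0,0,0],[0,0,0],[0,0,0],[0,0,0],[0,0,0],[0,0,0],[0,0,0]]}' 5 12
python3 -m crank '{"dp":[[0,0,-0.5],[0,0,-1],[0,0,-2],[0,0,-3],[0,0,-3],[0,0,-3],[0,-1,-1],[0,-2,0]],"delta_rot":[[0,0,0],[0,0,0],[0,0,0],[0,0,0],[0,0,0],[0,0,0],[0,0,0],[0,0,0]]}' 5 12
python3 -m crank '{"dp":[[3,-2,0],[4,-1,0],[4,0,0],[4,0,0],[3,0,0],[1,0,0],[0,0,0],[0,0,0]],"delta_rot":[[0,0,0],[0,0,0],[0,0,0],[0,0,0],[0,0,0],[0,0,0],[0,0,0],[0,0,0]]}' 5 12
python3 - <<'E'
from h import *
s=ctrl.get_image('side');t=ctrl.get_image('top');cv2.imwrite('pics/f_full.png',s);cv2.imwrite('pics/f_top.png',t)
a=cv2.resize(s[120:220,250:330],None,fx=5,fy=5,interpolation=cv2.INTER_CUBIC)
b=cv2.resize(t[120:220,230:305],None,fx=5,fy=5,interpolation=cv2.INTER_CUBIC)
cv2.imwrite('pics/f.png',np.hstack([a,b]))
E
```

```text
time: 27.75
position: [0.6099, -0.0989, 0.0742]
tool_rot: [2.349, 2.086, 0.0]
ft_force: [-0.6, -1.4, 1.8]
grip_width: 0.306
time: 28.55
position: [0.6099, -0.0989, 0.0742]
tool_rot: [2.349, 2.086, 0.0]
ft_force: [0.8, 0.2, 0.5]
grip_width: 0.573
time: 29.35
position: [0.582, -0.096, 0.2126]
tool_rot: [2.346, 2.082, 0.006]
ft_force: [0.5, -1.3, -1.0]
grip_width: 0.576
time: 30.15
position: [0.573, 0.0947, 0.2096]
tool_rot: [2.351, 2.082, -0.001]
ft_force: [-0.3, -0.9, 0.1]
grip_width: 0.577
```

View pics/f.png

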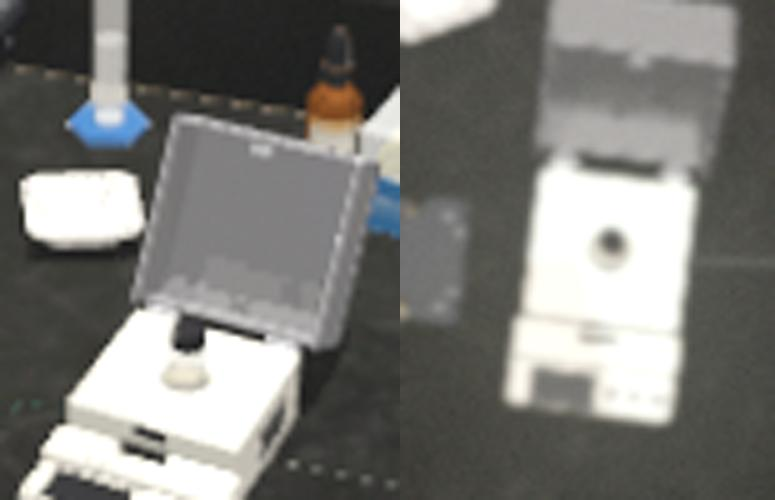

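View pics/f_full.png

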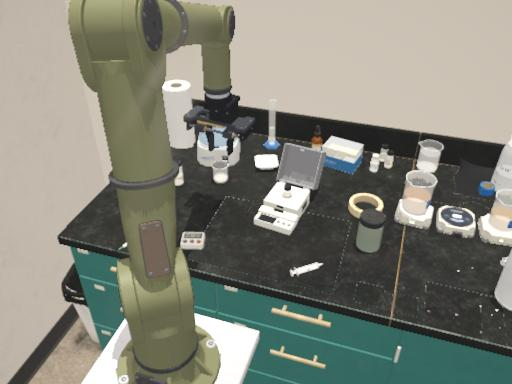

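The vial stands upright in the well, with its cap at side crop (188,330) and top crop (610,243). The hood is fully open, the gripper is clear and the bystanders look unmoved. Handing in.

```bash
python3 -c "
from bench import ctrl
print(ctrl.close_job())"
```

```text
the job is handed in; nothing more can be done
None
```

The meter is open and the vial is seated in the sample well. I handed the job in at about 30 s of the 51 s allowed; no verdict was reported.

- **Hood:** I pressed the pad slowly to its stop, about 15 N down and 17 N in total against the 28 N limit. I then pulled straight up, and the hood swung fully open without being touched again.
- **Vial:** I took the smaller, non-orange vial and gripped it twice at right angles so that it was centred in the jaws.
- **Insertion:** The first try caught the edge of the well at about 10 N. I moved it roughly 2 mm toward the front and it then went down freely. My camera estimate of the well was therefore about 1.5 mm too far back. It touched the floor at about 7 N, at the expected height.
- **Last checks:** The final pictures show the vial upright in the well, the hood open and the gripper clear, with near-zero force on the tool. The timer, jar and small beaker look unmoved. The arm hid the dropper in the last side picture, and I did not measure any of the bystanders' positions again.

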